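# Put a tee coupon up for weld inspection and turn the status sign

### The job

Put the tee-joint weld coupon up for inspection: set it down on the locating fixture and nudge it until the hole in its foot drops over the pin and it lies flat, lengthwise along the fence. Then, with the coupon let go, turn the two-sided status sign on its post half a turn, either way round, so that its tick face looks squarely to the front of its stand. Leave everything else on the table where it is.

Things in the scene. Friction and masses are not known exactly. Their poses are not given: they have to be found in the camera images.
- coupon_mid (a point): Centre of the loose tee-joint weld coupon, 25.5 mm above its underside; z up. Brown mill-scale steel, 0.6 to 0.9 kg, stands on its foot. Foot: plate 110 x 76 x 6 mm (own x, y, z). Web: upright plate along the foot's long (x) centre line, 110 long x 8 thick x 45 high, 6 mm weld beads at its root; total height 51. A 15 mm hole goes through the foot at x -38, y +23 mm.
- coupon_hole (a point): Centre of the coupon's 15 mm hole, at the underside of the foot; axes as for the coupon.
- fixture: Locating fixture, fixed: bright steel bed 190 x 120 x 14 mm (own x, y, z), origin at the centre of its underside. Along its +y edge a dark ruled fence strip, top 10 mm above the bed, inner face at y +50 mm. A 12 mm dowel pin stands 15 mm up from the bed at x -48, y +33 mm: full diameter for 9 mm, then tapering to 5 mm at the tip.
- fixture_pin (a point): Centre of the fixture's dowel, at the level of the bed (14 mm above the table).
- fixture_seat (a point): Where the coupon's centre (coupon_mid) lies when the coupon is home: foot flat on the bed, hole over the dowel, its long side along the fence with 2 mm between, its axes parallel to the fixture's. Fixture x = -10, y = +10, z = 39.5 mm.
- stand: Stand of the status sign, held fast to the table by its magnetic base: dark block 60 x 70 x 50 mm (own x, y, z) with a round aluminium switch knob on its front (+x) face, and a 16 mm post. Origin at the centre of the block's underside; the vertical (z) axis through it is the sign's pivot. Its +x axis is the front.
- sign (a joint): Angle of the two-sided sign on its post, rad, anticlockwise from above, limits +-4.2. White board in aluminium frame, 150 wide x 12 thick, 112 to 217 mm above the table, pivoted on its upright mid line. 0: face with ring and slanting bar (hold) looks to the stand's front, board along the stand's y; pi or -pi: tick face looks there. Pivot drag about 0.05 N m: it stays where it is left.
- sign_top (a point): Middle of the sign's top edge, on the pivot line, 217 mm above the table; axes turn with the sign (its y runs along the board's width, its +x out of the ring-and-bar face).
- plate_a: Bystander: dark butt-weld test plate 150 x 120 x 10 mm with a weld bead along its middle and a small tab at one end; lies flat. Origin under its centre.
- plate_b: Bystander: another such plate.
- spray_can: Bystander: light grey spray can, 52 mm diameter, 168 mm tall, upright. Origin under its centre.
- pipe: Bystander: short welded pipe piece, 60 mm diameter, 100 mm tall, upright and open. Origin under its centre.
- chip_hammer: Bystander: chipping hammer 205 mm long lying along its x, head at the +x end 127 mm wide; 24 mm high. Origin under the middle of its length.
- wire_brush: Bystander: wooden wire brush 225 mm long lying along its x, 26 mm wide, 34 mm high. Origin under its middle, to within 15 mm.
- channel: Bystander: steel channel offcut 85 x 60 x 36 mm, open upward. Origin under its centre.
Things that resemble listed ones, but are neither listed nor needed, are in the scene too. What is meant by the stand is not blue, and is the smaller of those in its own colour.

How it is judged:
On the way, in this order (a step that is already met when the one before it is completed fails the run):
1. the coupon is home on the fixture and let go: hole over the pin, flat on the bed, along the fence (horizontal distance between coupon_hole and fixture_pin below 0.004 m and horizontal distance between coupon_mid and fixture_seat below 0.008 m and z of coupon_mid in the frame of fixture_seat below 0.0025 m and angle between coupon_mid's own z axis and vertical below 0.05 rad and contact force between the fingers and coupon below 0.1 N), for 0.2 s.
2. the sign has been turned half a turn, tick face to the front of its stand ((value of joint sign between 2.94 and 3.34 rad or value of joint sign between -3.34 and -2.94 rad)), for 0.2 s.
At the end, for the whole second after the job is handed in: The coupon lies flat on the bed, let go and at rest: hole within 4 mm of the pin's centre, its own centre within 8 mm of the seat (along the fence to about 8 degrees), foot within 2.5 mm of the bed. The sign is at rest, tick face to the stand's front within 0.2 rad of square (all of step 1 and (value of joint sign between 2.94 and 3.34 rad or value of joint sign between -3.34 and -2.94 rad) and velocity of joint sign between -0.05 and 0.05 rad/s and linear speed of coupon below 0.01 m/s); the robot touches nothing.
It fails at once if the coupon is dropped onto the fixture instead of being set down (let go over it more than 30 mm up) (horizontal distance between coupon_mid and fixture_seat below 0.06 m and z of coupon_mid in the frame of fixture_seat above 0.03 m and contact force between the fingers and coupon below 0.1 N).
It fails at once if another thing on the table is shifted by more than 25 mm or tipped over (distance of any of plate_a, plate_b, spray_can, pipe, chip_hammer, wire_brush, channel from where it was at the start of the episode above 0.025 m or angle between any of spray_can, pipe's own z axis and vertical above 0.5 rad).
It also fails if it takes over 67 s, if anything falls off the work surface, if the arm or the gripper's body presses on something with over 40 N, if the wrist force passes 120 N, or if a joint passes its speed limit or range.

### The arm

A 6-joint arm with a two-finger parallel gripper is mounted at the origin on the work surface. World frame = base frame: x ahead of the robot, y to its left, z up, the work surface at z = 0. Lengths are in m, angles in rad, forces in N, time in s.
With the tool pointing down it reaches from about 0.3 to 0.95 m from the base axis. Payload 3.1 kg.
Tool frame: the origin (TCP) lies on the mounting face of the last link; the fingertips stand 173 mm ahead of it and the grasp point (between the pads) lies 155 mm ahead of it; z points along the fingers, y is the direction in which the jaws open and shut (so a half turn about z gives the same grasp; the last joint's range is limited). The gripper opens to 85 mm and grips with 20 to 120 N. Pads are 22 mm wide; open, the fingers measure 114 mm over their backs; the gripper's body (76 mm by 85 mm) begins 54 mm behind the grasp point. The pads swing forward as they close: fully open they stand 13 mm farther back than shut.
Start: joints at [1.257, 0.308, 1.634, -0, 1.2, -0.07], TCP at [0.151, 0.607, 0.405] pointing down, gripper open.
Joint ranges: [-3.06, 3.06], [-0.79, 1.96], [0.05, 2.63], [-1.19, 4.34], [0.05, 2.64], [-2.94, 2.94]. Speed limits (rad/s): [2.79, 2.79, 3.14, 3.14, 3.14, 3.14].

### API

Orientations are given as a unit quaternion [x, y, z, w].
In Python, from cell import r gives the robot as it stands. The module is installed in compiled form; this text tells all that it offers.
- The arm moves only by the tool apply_moves, never from a script. Its argument "series" is a list of rows, each a list of 7 numbers: the opening in per cent of the stroke, from 0 (shut) to 100 (fully open), then the shift along the tool's x, y, z in mm, then the turn, a rotation vector about the tool's x, y, z in degrees. In form: [[gripper, tx, ty, tz, ax, ay, az], ...]. A call has exactly 5 rows; each row shifts and turns the pose as measured when the row begins, along the tool's axes as they then stand; what a row does not reach is not made up. A row lasts 1/12 s, in which the tool goes at most 41.7 mm and 7.16 degrees, less where a joint would pass 70% of its speed; a pose out of reach is approached as far as the arm can. A call is refused whole if a number of a shift passes 41.7 or a number of a turn 7.16, either way. A call with a gripper value outside its range is refused whole. The fingers move at their own pace and stop on an object; "force" is the grip in N (left out, the last holds). Time passes only in rows, so rows that do not move let the fingers close, or fill a call up. It gives the time, the measured TCP pose, the force and the opening at its end, in the units of the state.
- r.sense(): the state, without advancing time (a new reading comes with each control period).
- r.capture(name): name is "side" or "top"; returns a dict with "color" (420x560x3 uint8, red, green, blue), "depth" (420x560 float32, m along the optical axis (not along the pixel's ray), 0 where there is no reading), "camera_matrix" (3x3 intrinsics, pixels), "extrinsics" (4x4, takes a point from camera to world coordinates). Camera axes: x right, y down, z forward; pixel columns grow to the right and rows downward; lengths in m; the calibration is good to about 2 mm. A picture is of the moment at which its call begins.
- r.sign_off(): hands the job in, once; it reports no verdict.
The state is a dict: "time_s": time; "joint_positions": joint angles; "joint_velocities": joint speeds; "joint_torque": joint torques, N m; "tcp_pos": TCP position; "tcp_rot": TCP orientation; "wrist_force": force on the tool from outside, world axes, zero at the start; "wrist_torque": the same for the moment, N m; "finger_gap": opening from 0.0 (shut) to 1.0 (fully open).
Only numpy, scipy, OpenCV 4.12 (cv2) and the standard library are available. Lean on these libraries where they do the work, as an engineer would, in place of code of your own. Each camera call takes 0.05 s, during which the arm holds its last target.

## Working session

There is one attempt and no reset: what is moved stays moved. The work goes in short steps, Python scripts to look and compute and a tool call to move; the robot and the scene stay as the last step left them, time stands still between calls to the robot, and variables do not carry over. Pictures are saved under pics/ and viewed, and the job is handed in when it is done.

Besides the shell and the picture viewer there is one more tool, called after "Emit:" as a command line: name --pt "numbers of a row" for each row, then --argument value for the rest. apply_moves: Moves the arm, as the interface text tells. Its arguments: {"type":"object","properties":{"series":{"type":"array"},"force":{"type":"number"}},"required":["series"]}

```bash
mkdir -p pics; ls
python3 - <<'E'
from cell import r
import cv2,numpy as np
s=r.sense()
for k,v in s.items(): print(k,np.round(v,4))
for n in("side","top"):
    c=r.capture(n); cv2.imwrite(f"pics/{n}0.png",c["color"][:,:,::-1]); np.savez(f"{n}0.npz",**c)
    print(n,c["camera_matrix"],np.round(c["extrinsics"],4).tolist())
E
```

```text
pics
time_s 0.0
joint_positions [ 1.2573  0.309   1.6352 -0.      1.1997 -0.0697]
joint_velocities [ 0.0017  0.0011 -0.0004  0.0013  0.0005  0.0008]
joint_torque [-3.00000e-04 -4.15262e+01 -2.76658e+01  0.00000e+00  1.04000e-02
  0.00000e+00]
tcp_pos [0.1508 0.6061 0.4034]
tcp_rot [ 1.216e-01  9.926e-01 -1.100e-03 -2.000e-04]
wrist_force [0.1708 0.4778 0.0194]
wrist_torque [0.0342 0.0384 0.0469]
finger_gap 1.0025
side [[397.40150033   0.         279.35406697]
 [  0.         397.40150033 208.257579  ]
 [  0.           0.           1.        ]] [[0.8304, -0.3096, 0.4633, 0.0384], [-0.5572, -0.4614, 0.6904, -0.6635], [0.0, -0.8314, -0.5557, 0.6722], [0.0, 0.0, 0.0, 1.0]]
top [[392.02669716   0.         282.10523458]
 [  0.         392.02669716 211.94173111]
 [  0.           0.           1.        ]] [[-0.0097, -0.9797, 0.2003, 0.2273], [-1.0, 0.0094, -0.0024, 0.0179], [0.0005, -0.2003, -0.9797, 1.3189], [0.0, 0.0, 0.0, 1.0]]
```

View pics/top0.png

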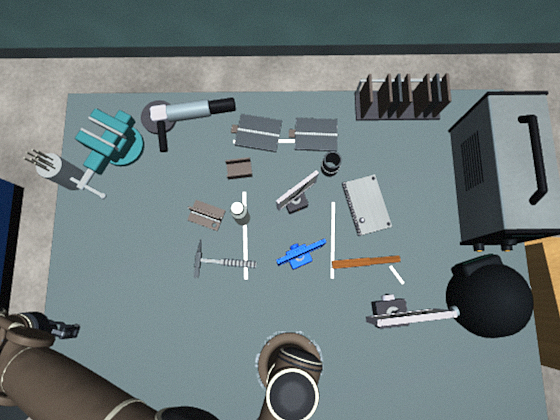

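View pics/side0.png

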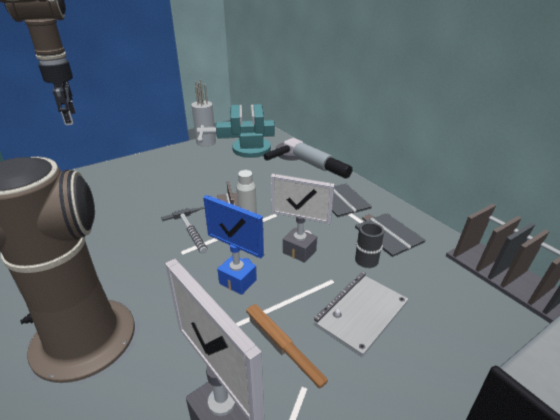

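The top view shows these candidates:
- **Coupon:** the brown tee at (206,214), or the channel at (239,168).
- **Stand:** a small dark one at (296,203), a blue one at (300,257), and a large dark one at (388,305).
- **Fixture:** at (366,205).

The channel is open upward. I'll check these in close crops.

Run:
```python
import cv2,numpy as np
t=cv2.imread("pics/top0.png");s=cv2.imread("pics/side0.png")
a=cv2.resize(t[150:250,180:280],(400,400),interpolation=cv2.INTER_CUBIC)
b=cv2.resize(t[150:250,260:360],(400,400),interpolation=cv2.INTER_CUBIC)
cv2.imwrite("pics/c1.png",np.hstack([a,b]))
a=cv2.resize(t[160:250,330:420],(400,400),interpolation=cv2.INTER_CUBIC)
b=cv2.resize(s[170:270,210:310],(400,400),interpolation=cv2.INTER_CUBIC)
cv2.imwrite("pics/c2.png",np.hstack([a,b]))
```

```text
(no output)
```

View pics/c1.png

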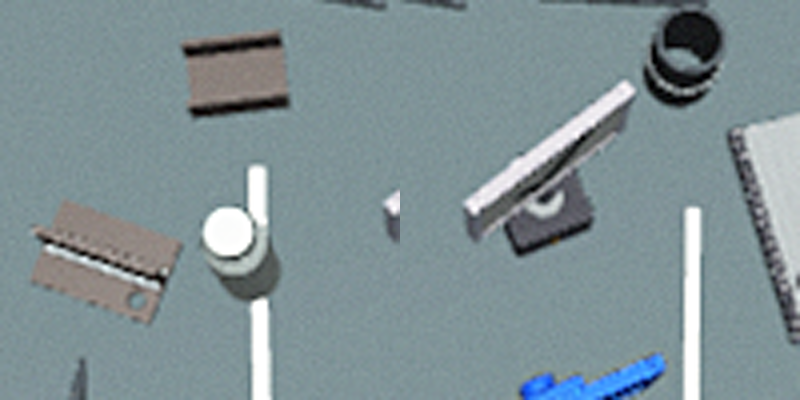

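View pics/c2.png

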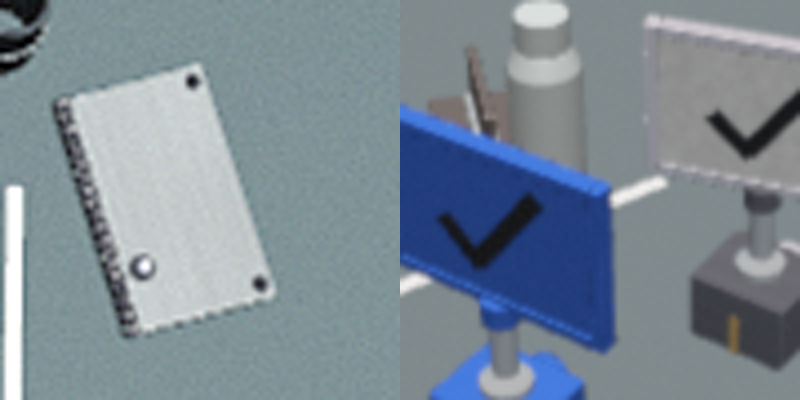

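The crops confirm the choices. The coupon is the tee with a hole at about (214,224), and the channel has no hole. The stand is the small dark block, with the tick face towards the side camera. The fixture's fence is on the left and its pin is at about (362,219). Next I'll measure all of these.

```bash
cat > h.py <<'E'
import numpy as np,cv2
def load(n): return dict(np.load(n))
def cast(c,uv,z):
    uv=np.atleast_2d(np.array(uv,float));K=c["camera_matrix"];E=c["extrinsics"]
    d=np.c_[(uv[:,0]-K[0,2])/K[0,0],(uv[:,1]-K[1,2])/K[1,1],np.ones(len(uv))]@E[:3,:3].T
    o=E[:3,3]; return o+d*((z-o[2])/d[:,2])[:,None]
def cloud(c):
    K=c["camera_matrix"];E=c["extrinsics"];D=c["depth"];v,u=np.mgrid[:D.shape[0],:D.shape[1]]
    p=np.stack([(u-K[0,2])/K[0,0]*D,(v-K[1,2])/K[1,1]*D,D],-1)
    return p@E[:3,:3].T+E[:3,3]
def proj(c,P):
    E=c["extrinsics"];q=(np.atleast_2d(P)-E[:3,3])@E[:3,:3];K=c["camera_matrix"]
    return np.c_[q[:,0]/q[:,2]*K[0,0]+K[0,2],q[:,1]/q[:,2]*K[1,1]+K[1,2]]
E
python3 - <<'E'
from h import *
t=load("top0.npz");P=cloud(t);hsv=cv2.cvtColor(t["color"],cv2.COLOR_RGB2HSV)
def rect(m,z,lab):
    cs,_=cv2.findContours(m.astype(np.uint8),cv2.RETR_EXTERNAL,cv2.CHAIN_APPROX_NONE)
    c=max(cs,key=cv2.contourArea)[:,0]
    w=cast(t,c,z)[:,:2]; r=cv2.minAreaRect((w*1000).astype(np.float32)); 
    print(lab,np.round(r[0],1),np.round(r[1],1),round(r[2],1),np.round(cv2.boxPoints(r)).tolist())
def box(m,u0,u1,v0,v1):
    o=np.zeros_like(m);o[v0:v1,u0:u1]=m[v0:v1,u0:u1];return o
print(hsv[205:222:4,195:220:4].tolist()); print("table",hsv[235,190],"fix",hsv[200,370])
z=P[...,2]
print("table z",np.median(z[225:240,180:190]),"bed",np.median(z[190:215,365:375]))
br=box((hsv[...,0]<25)|(hsv[...,0]>150)|(hsv[...,1]<45),180,228,195,235)
rect(br,0.006,"coupon foot")
rect(box(z>0.035,185,226,195,235),0.051,"web")
rect(box((z>0.008)&(z<0.02),335,400,170,240),0.014,"bed z")
rect(box((hsv[...,1]<22)&(hsv[...,2]>150),335,400,170,240),0.014,"bed col")
rect(box(z>0.15,270,325,165,212),0.217,"sign top")
rect(box((z>0.20),270,325,160,212),0.217,"sign top2")
rect(box((z>0.04)&(z<0.06),270,325,180,220),0.05,"stand")
rect(box((z>0.10),225,252,195,225),0.168,"can")
E
```

```text
[[[12, 31, 139], [9, 25, 142], [11, 25, 141], [9, 34, 148], [60, 5, 141], [95, 47, 153], [91, 38, 148]], [[11, 23, 154], [13, 14, 160], [10, 27, 143], [0, 18, 143], [3, 21, 146], [11, 24, 148], [9, 27, 149]], [[90, 16, 193], [90, 18, 87], [9, 30, 110], [12, 23, 163], [10, 34, 114], [11, 24, 148], [6, 25, 144]], [[12, 28, 135], [12, 30, 145], [12, 18, 139], [96, 18, 225], [30, 36, 21], [14, 29, 113], [8, 33, 117]], [[12, 31, 141], [18, 22, 138], [17, 28, 147], [15, 25, 145], [9, 34, 149], [105, 3, 159], [95, 15, 198]]]
table [ 91  37 153] fix [ 96   6 204]
table z 0.00016842691766449924 bed 0.01530764941175089
coupon foot [490.1 283.9] [165.9 135.7] 89.4 [[421.0, 202.0], [557.0, 200.0], [559.0, 366.0], [423.0, 367.0]]
web [488.4 272.2] [113.3   9.8] 69.7 [[464.0, 221.0], [473.0, 217.0], [513.0, 324.0], [503.0, 327.0]]
bed z [ 520.6 -278.9] [190.7 108.4] 14.7 [[415.0, -251.0], [442.0, -356.0], [627.0, -307.0], [599.0, -202.0]]
bed col [ 518.7 -275.8] [191.5 115.4] 14.7 [[411.0, -244.0], [441.0, -356.0], [626.0, -307.0], [597.0, -196.0]]
sign top [521.9 -30. ] [ 23.6 156.7] 37.1 [[465.0, 25.0], [560.0, -100.0], [579.0, -85.0], [484.0, 40.0]]
sign top2 [527.6 -29.9] [ 14.7 150. ] 37.3 [[476.0, 25.0], [567.0, -94.0], [579.0, -85.0], [488.0, 34.0]]
stand [520.7 -33.7] [44.1 70.1] 23.0 [[487.0, -10.0], [514.0, -75.0], [555.0, -57.0], [527.0, 7.0]]
can [468.4 144.3] [52.4 48.1] 0.5 [[442.0, 168.0], [442.0, 120.0], [495.0, 121.0], [494.0, 169.0]]
```

Run:
```python
import cv2,numpy as np
t=cv2.imread("pics/top0.png");s=cv2.imread("pics/side0.png")
a=cv2.resize(t[160:220,270:330],(600,600),interpolation=cv2.INTER_CUBIC)
cv2.imwrite("pics/c3.png",a)
b=cv2.resize(t[195:240,180:225],(600,600),interpolation=cv2.INTER_CUBIC)
cv2.imwrite("pics/c4.png",b)
```

```text
(no output)
```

View pics/c3.png

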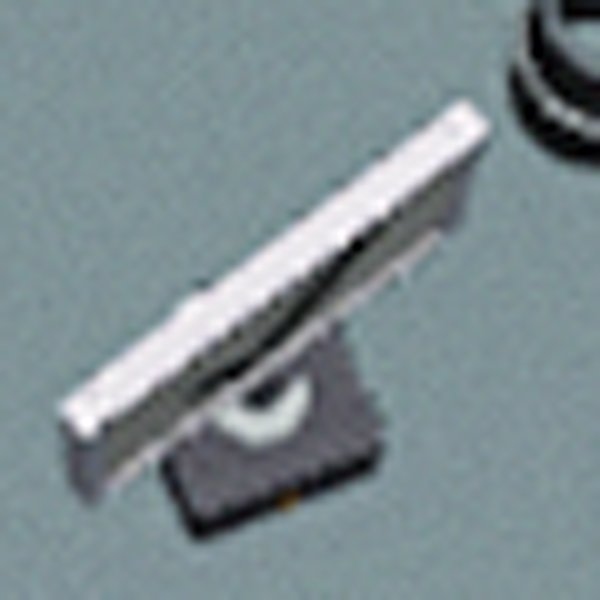

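View pics/c4.png

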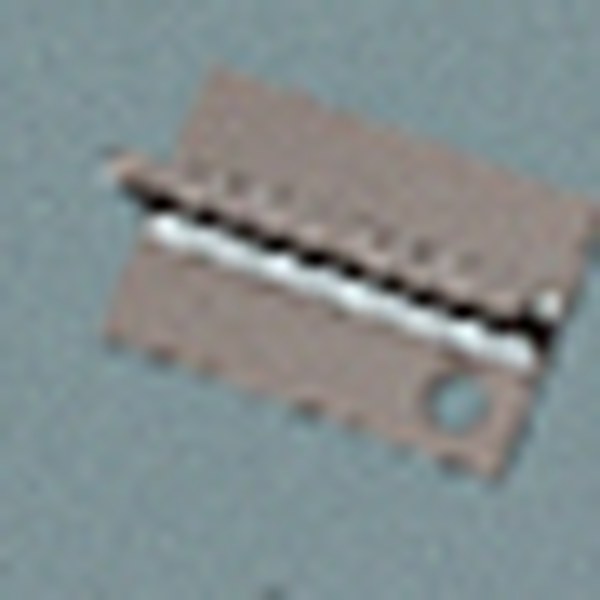

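Run:
```python
from h import *
t=load("top0.npz");s=load("side0.npz")
c4=np.array([(215,65),(598,205),(495,480),(108,340)])*45/600+[180,195]-0.5
f=cast(t,c4,.006)*1000;print("foot",np.round(f[:,:2]).tolist(),f.mean(0)[:2])
e=f[0]-f[1]; print("yaw",np.degrees(np.arctan2(e[1],e[0])), np.linalg.norm(e),np.linalg.norm(f[1]-f[2]))
print("hole",cast(t,[(213.9,224.6)],.004)*1000, "exp 453.6,244.6")
print("pin",cast(t,[(361.5,219.4)],.028)*1000,"exp 463.7,-253.8")
# predict in side view
im=s["color"][:,:,::-1].copy()
def R(a): a=np.radians(a);return np.array([[np.cos(a),-np.sin(a)],[np.sin(a),np.cos(a)]])
def draw(pts,o,a,z,col):
    P=np.array(pts)@R(a).T+o
    P=np.c_[P,np.full(len(P),z)]/1000
    for im_,c in((im,s),(im2,t)):
        q=np.round(proj(c,P)*8).astype(int); cv2.polylines(im_,[q.reshape(-1,1,2)],True,col,1,cv2.LINE_AA,3)
im2=t["color"][:,:,::-1].copy()
B=lambda a,b:[(-a,-b),(a,-b),(a,b),(-a,b)]
draw(B(55,38),(488.4,272.2),69.7,6,(0,0,255)); draw(B(55,4),(488.4,272.2),69.7,51,(0,255,0))
draw([(-38+7.5*np.cos(k),23+7.5*np.sin(k)) for k in np.arange(0,6.28,.3)],(488.4,272.2),69.7,6,(0,255,255))
draw(B(95,60),(518.5,-273.5),14.8,14,(0,0,255))
draw([(-48+2.5*np.cos(k),33+2.5*np.sin(k)) for k in np.arange(0,6.28,.3)],(518.5,-273.5),14.8,29,(0,255,255))
draw(B(30,35),(528,-31),22.6,50,(0,255,0)); draw(B(6,75),(528,-31),37.3,217,(0,0,255))
draw(B(30,35),(528,-31),22.6,0,(0,255,0))
cv2.imwrite("pics/o_side.png",cv2.resize(im[150:360,190:430],None,fx=3,fy=2.8,interpolation=cv2.INTER_CUBIC))
cv2.imwrite("pics/o_top.png",cv2.resize(im2[150:250,180:410],None,fx=3.4,fy=3.4,interpolation=cv2.INTER_CUBIC))
```

```text
foot [[543.0, 312.0], [505.0, 212.0], [434.0, 237.0], [471.0, 337.0]] [487.99283952 274.37079356]
yaw 69.17115223801827 106.50690118077084 75.28745664016076
hole [[454.39130721 247.02492095   4.        ]] exp 453.6,244.6
pin [[ 463.14310258 -250.86443164   28.        ]] exp 463.7,-253.8
```

View pics/o_side.png

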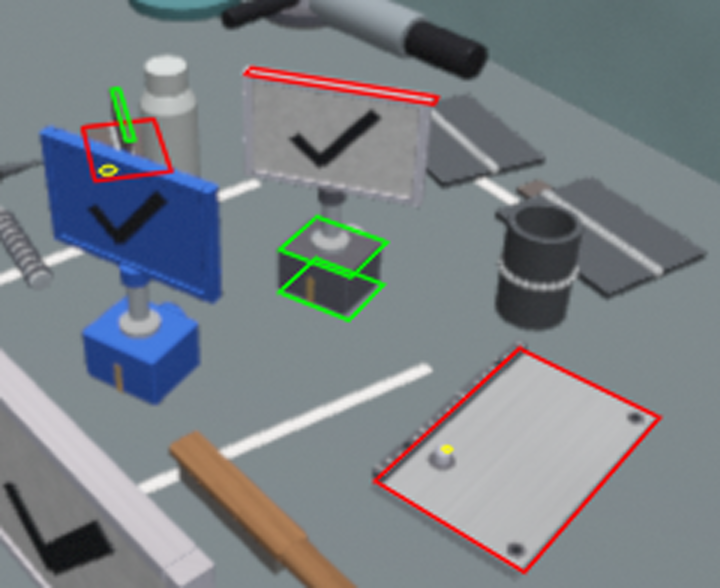

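View pics/o_top.png

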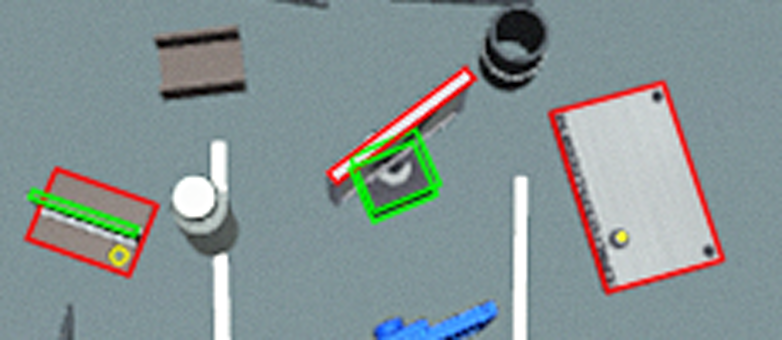

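Both views agree with the measured geometry to within about 2–3 mm. The knob shows behind the board at the top, so the front points away from the robot. I'll write a planning helper and then move.

```bash
cat > plan.py <<'E'
import sys,numpy as np
from scipy.spatial.transform import Rotation as R
from cell import r
# target: x y z(mm TCP) yaw of tool y (deg) , nrows (0=auto), dir (rotation offset mult of 360)
def plan(x,y,z,yaw,n=0,ext=0):
    s=r.sense();p=np.array(s["tcp_pos"])*1000;q=R.from_quat(s["tcp_rot"])
    a=np.radians(yaw);Y=np.array([np.cos(a),np.sin(a),0]);Z=np.array([0,0,-1.]);X=np.cross(Y,Z)
    g=R.from_matrix(np.c_[X,Y,Z]);rv=(q.inv()*g).as_rotvec(degrees=True)
    d=np.array([x,y,z])-p
    m=q.as_matrix();print("t",s["time_s"],"pos",p.round(1),"yaw",np.degrees(np.arctan2(m[1,1],m[0,1])).round(2),"tilt",np.degrees(np.arccos(-m[2,2])).round(2),"j6",np.degrees(s["joint_positions"][5]).round(1),"F",np.round(s["wrist_force"],1),"gap",round(float(s["finger_gap"]),3))
    if ext: 
        u=rv/np.linalg.norm(rv); rv=rv-360*u
    need=max(np.abs(d).max()/38,np.linalg.norm(d)/40,np.linalg.norm(rv)/6.9)
    n=n or int(np.ceil(need/5)*5) or 5
    print("d",d.round(1),"rv",rv.round(2),"rows",n,"need",round(need,1))
    for i in range(n):
        qi=q*R.from_rotvec(rv*i/n,degrees=True)
        print([*np.round(qi.inv().apply(d/n),1).tolist(),*np.round(rv/n,2).tolist()])
if __name__=="__main__": plan(*map(float,sys.argv[1:5]),*map(int,sys.argv[5:]))
E
python3 plan.py 488 273 400 -20.5 15
```

```text
t 0.1 pos [150.8 606.1 403.5] yaw 76.03 tilt 0.12 j6 -4.0 F [ 0.1 -0.2  0.6] gap 0.995
d [ 337.2 -333.1   -3.5] rv [-1.000e-01  9.000e-02  9.653e+01] rows 15 need 14.0
[-27.2, -16.1, 0.3, -0.01, 0.01, 6.44]
[-28.8, -13.0, 0.3, -0.01, 0.01, 6.44]
[-30.1, -9.7, 0.3, -0.01, 0.01, 6.44]
[-31.0, -6.2, 0.3, -0.01, 0.01, 6.44]
[-31.5, -2.7, 0.2, -0.01, 0.01, 6.44]
[-31.6, 0.8, 0.2, -0.01, 0.01, 6.44]
[-31.3, 4.4, 0.2, -0.01, 0.01, 6.44]
[-30.6, 7.8, 0.2, -0.01, 0.01, 6.44]
[-29.5, 11.2, 0.2, -0.01, 0.01, 6.44]
[-28.1, 14.5, 0.2, -0.01, 0.01, 6.44]
[-26.3, 17.5, 0.2, -0.01, 0.01, 6.44]
[-24.2, 20.4, 0.2, -0.01, 0.01, 6.44]
[-21.7, 22.9, 0.2, -0.01, 0.01, 6.44]
[-19.0, 25.2, 0.2, -0.01, 0.01, 6.44]
[-16.1, 27.2, 0.2, -0.01, 0.01, 6.44]
```

Emit:
apply_moves --pt "100 -27 -16 0 0 0 6.4" --pt "100 -29 -13 0 0 0 6.4" --pt "100 -30 -10 0 0 0 6.4" --pt "100 -31 -6 0 0 0 6.4" --pt "100 -31.5 -3 0 0 0 6.4" --force 60

```text
time_s: 0.52
tcp_pos: [0.2608, 0.4938, 0.4]
tcp_rot: [0.397, 0.918, -0.002, -0.001]
wrist_force: [0.9, -0.0, -1.4]
finger_gap: 0.997
```

Emit:
apply_moves --pt "100 -31.5 1 0 0 0 6.4" --pt "100 -31 4 0 0 0 6.4" --pt "100 -30.5 8 0 0 0 6.4" --pt "100 -29.5 11 0 0 0 6.4" --pt "100 -28 14.5 0 0 0 6.4"

```text
time_s: 0.93
tcp_pos: [0.3736, 0.3739, 0.3973]
tcp_rot: [0.645, 0.764, -0.005, -0.001]
wrist_force: [0.2, -0.2, 0.5]
finger_gap: 0.996
```

Emit:
apply_moves --pt "100 -26 17.5 0 0 0 6.4" --pt "100 -24 20.5 0 0 0 6.4" --pt "100 -21.5 23 0 0 0 6.4" --pt "100 -19 25 0 0 0 6.4" --pt "100 -16 27 0 0 0 6.4"

```text
time_s: 1.35
tcp_pos: [0.4839, 0.2514, 0.395]
tcp_rot: [0.839, 0.545, -0.007, 0.001]
wrist_force: [0.1, -0.3, 0.2]
finger_gap: 0.999
```

```bash
python3 plan.py 488 273 260 -20.5
```

```text
t 1.35 pos [483.9 251.4 395. ] yaw -23.97 tilt 0.8 j6 47.0 F [ 0.1 -0.3  0.2] gap 0.999
d [   4.1   21.6 -135. ] rv [-0.41  0.69 -3.47] rows 5 need 3.6
[4.6, -0.8, 27.0, -0.08, 0.14, -0.69]
[4.5, -0.8, 27.0, -0.08, 0.14, -0.69]
[4.5, -0.8, 27.0, -0.08, 0.14, -0.69]
[4.4, -0.8, 27.0, -0.08, 0.14, -0.69]
[4.4, -0.8, 27.0, -0.08, 0.14, -0.69]
```

Emit:
apply_moves --pt "100 4.6 -0.8 27 -0.08 0.14 -0.7" --pt "100 4.5 -0.8 27 -0.08 0.14 -0.7" --pt "100 4.5 -0.8 27 -0.08 0.14 -0.7" --pt "100 4.4 -0.8 26 -0.08 0.14 -0.7" --pt "100 4.4 -0.8 26 -0.08 0.14 -0.7"

```text
time_s: 1.77
tcp_pos: [0.4984, 0.267, 0.2647]
tcp_rot: [0.826, 0.564, 0.009, 0.004]
wrist_force: [0.5, 0.6, -0.0]
finger_gap: 1.003
```

```bash
python3 plan.py 488 273 193 -20.5
```

```text
t 1.7667 pos [498.4 267.  264.7] yaw -21.34 tilt 1.13 j6 45.3 F [ 0.5  0.6 -0. ] gap 1.003
d [-10.4   6.  -71.7] rv [ 0.93 -0.64 -0.83] rows 5 need 1.9
[0.2, -2.6, 14.3, 0.19, -0.13, -0.17]
[0.2, -2.6, 14.3, 0.19, -0.13, -0.17]
[0.3, -2.5, 14.3, 0.19, -0.13, -0.17]
[0.3, -2.5, 14.3, 0.19, -0.13, -0.17]
[0.4, -2.4, 14.3, 0.19, -0.13, -0.17]
```

Emit:
apply_moves --pt "100 0.2 -4 6 0.3 -0.2 -0.3" --pt "100 0.2 -4 6 0.3 -0.2 -0.3" --pt "100 0.3 -3 6 0.3 -0.2 -0.2" --pt "100 0 0 0 0 0 0" --pt "100 0 0 0 0 0 0"

```text
time_s: 2.18
tcp_pos: [0.4843, 0.2709, 0.2399]
tcp_rot: [0.821, 0.57, -0.007, -0.002]
wrist_force: [-0.2, 0.2, 0.4]
finger_gap: 1.004
```

```bash
python3 plan.py 488 273 193 -20.5
```

```text
t 2.1833 pos [484.3 270.9 239.9] yaw -20.45 tilt 0.85 j6 45.1 F [-0.2  0.2  0.4] gap 1.004
d [  3.7   2.1 -46.9] rv [-0.62  0.58  0.05] rows 5 need 1.2
[0.7, 0.6, 9.4, -0.12, 0.12, 0.01]
[0.7, 0.6, 9.4, -0.12, 0.12, 0.01]
[0.7, 0.6, 9.4, -0.12, 0.12, 0.01]
[0.7, 0.6, 9.4, -0.12, 0.12, 0.01]
[0.7, 0.6, 9.4, -0.12, 0.12, 0.01]
```

Emit:
apply_moves --pt "100 1 1 9 -0.2 0.2 0" --pt "100 1 1 9 -0.2 0.2 0" --pt "100 0.5 0.5 9 -0.1 0.1 0" --pt "100 0 0 9 0 0 0" --pt "100 0 0 0 0 0 0"

```text
time_s: 2.6
tcp_pos: [0.4901, 0.2736, 0.2056]
tcp_rot: [0.821, 0.57, 0.005, 0.001]
wrist_force: [-0.5, 0.2, -0.3]
finger_gap: 0.998
```

```bash
python3 plan.py 488 273 193 -20.5
```

```text
t 2.6 pos [490.1 273.6 205.6] yaw -20.44 tilt 0.54 j6 45.1 F [-0.5  0.2 -0.3] gap 0.998
d [ -2.1  -0.6 -12.6] rv [ 0.37 -0.4   0.06] rows 5 need 0.3
[-0.3, -0.4, 2.5, 0.07, -0.08, 0.01]
[-0.3, -0.4, 2.5, 0.07, -0.08, 0.01]
[-0.3, -0.4, 2.5, 0.07, -0.08, 0.01]
[-0.3, -0.4, 2.5, 0.07, -0.08, 0.01]
[-0.3, -0.4, 2.5, 0.07, -0.08, 0.01]
```

Emit:
apply_moves --pt "100 -0.5 -0.5 4 0.1 -0.1 0" --pt "100 -0.4 -0.4 4 0.1 -0.1 0" --pt "100 0 0 4 0 0 0" --pt "60 0 0 0 0 0 0" --pt "30 0 0 0 0 0 0"

```text
time_s: 3.02
tcp_pos: [0.4889, 0.2727, 0.1912]
tcp_rot: [0.821, 0.57, 0.001, 0.0]
wrist_force: [0.8, 0.6, 0.2]
finger_gap: 0.745
```

Emit:
apply_moves --pt "0 0 0 0 0 0 0" --pt "0 0 0 0 0 0 0" --pt "0 0 0 0 0 0 0" --pt "0 0 0 0 0 0 0" --pt "0 0 0 0 0 0 0"

```text
time_s: 3.43
tcp_pos: [0.4887, 0.273, 0.1918]
tcp_rot: [0.822, 0.57, 0.001, -0.0]
wrist_force: [-0.9, 0.5, -1.5]
finger_gap: 0.084
```

```bash
python3 plan.py 488 273 193 -20.5 1
```

```text
t 3.4333 pos [488.7 273.  191.8] yaw -20.48 tilt 0.13 j6 45.1 F [-0.9  0.5 -1.5] gap 0.084
d [-0.7 -0.   1.2] rv [ 0.04 -0.12  0.02] rows 1 need 0.0
[-0.2, -0.6, -1.2, 0.04, -0.12, 0.02]
```

Emit:
apply_moves --pt "0 0 0 -5 0 0 0" --pt "0 0 0 -20 0 0 0" --pt "0 0 0 -35 0 0 0" --pt "0 0 0 -38 0 0 0" --pt "0 0 0 -38 0 0 0" --force 80

```text
time_s: 3.85
tcp_pos: [0.4796, 0.2684, 0.3137]
tcp_rot: [0.821, 0.57, -0.02, -0.003]
wrist_force: [0.8, -0.1, -8.0]
finger_gap: 0.081
```

Emit:
apply_moves --pt "0 0 0 -38 0 0 0" --pt "0 0 0 -35 0 0 0" --pt "0 0 0 -25 0 0 0" --pt "0 0 0 -10 0 0 0" --pt "0 0 0 0 0 0 0"

```text
time_s: 4.27
tcp_pos: [0.4812, 0.2689, 0.4271]
tcp_rot: [0.821, 0.57, -0.021, -0.003]
wrist_force: [1.2, -0.2, -7.7]
finger_gap: 0.078
```

```bash
python3 plan.py 506 -266 440 -75.4 20
python3 - <<'E'
from h import *
from cell import r
c=r.capture("side");cv2.imwrite("pics/s1.png",c["color"][:,:,::-1])
E
```

```text
t 4.2667 pos [481.2 268.9 427.1] yaw -20.46 tilt 2.41 j6 45.1 F [ 1.2 -0.2 -7.7] gap 0.078
d [  24.8 -534.9   12.9] rv [-0.67  2.42 54.96] rows 20 need 14.1
[-24.6, 10.5, -0.2, -0.03, 0.12, 2.75]
[-24.1, 11.7, -0.2, -0.03, 0.12, 2.75]
[-23.5, 12.8, -0.3, -0.03, 0.12, 2.75]
[-22.9, 13.9, -0.3, -0.03, 0.12, 2.75]
[-22.2, 15.0, -0.4, -0.03, 0.12, 2.75]
[-21.4, 16.0, -0.4, -0.03, 0.12, 2.75]
[-20.6, 17.0, -0.4, -0.03, 0.12, 2.75]
[-19.8, 18.0, -0.5, -0.03, 0.12, 2.75]
[-18.9, 18.9, -0.5, -0.03, 0.12, 2.75]
[-18.0, 19.8, -0.5, -0.03, 0.12, 2.75]
[-17.0, 20.7, -0.5, -0.03, 0.12, 2.75]
[-16.0, 21.5, -0.6, -0.03, 0.12, 2.75]
[-15.0, 22.2, -0.6, -0.03, 0.12, 2.75]
[-13.9, 22.9, -0.6, -0.03, 0.12, 2.75]
[-12.8, 23.5, -0.6, -0.03, 0.12, 2.75]
[-11.6, 24.1, -0.6, -0.03, 0.12, 2.75]
[-10.4, 24.7, -0.6, -0.03, 0.12, 2.75]
[-9.2, 25.1, -0.6, -0.03, 0.12, 2.75]
[-8.0, 25.5, -0.6, -0.03, 0.12, 2.75]
[-6.8, 25.9, -0.6, -0.03, 0.12, 2.75]
```

View pics/s1.png

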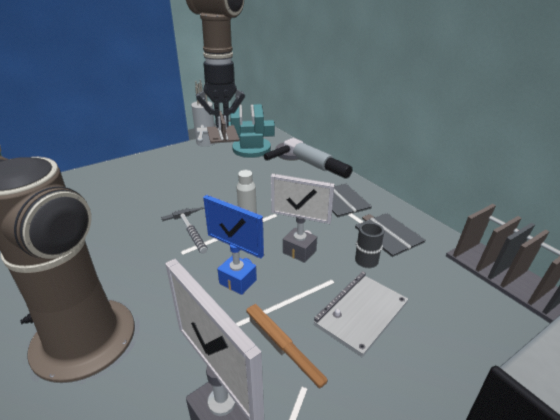

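The side view shows the coupon held level in the gripper at about (222,132). Now I'll carry it across.

Emit:
apply_moves --pt "0 -24.5 10.5 -5 0 0.4 2.8" --pt "0 -24 11.5 -5 0 0.4 2.8" --pt "0 -23.5 13 -5 0 0.4 2.8" --pt "0 -23 14 -5 0 0.3 2.8" --pt "0 -22 15 -3 0 0.2 2.8"

```text
time_s: 4.73
tcp_pos: [0.4823, 0.1346, 0.432]
tcp_rot: [0.885, 0.465, -0.023, -0.014]
wrist_force: [0.1, 0.3, -7.5]
finger_gap: 0.081
```

```bash
python3 plan.py 506 -266 450 -75.4 15
```

```text
t 4.7333 pos [482.3 134.6 432. ] yaw -34.57 tilt 3.06 j6 44.7 F [ 0.1  0.3 -7.5] gap 0.081
d [  23.7 -400.6   18. ] rv [-1.96  2.44 40.86] rows 15 need 10.5
[-21.1, 16.4, -1.4, -0.13, 0.16, 2.72]
[-20.3, 17.4, -1.4, -0.13, 0.16, 2.72]
[-19.5, 18.3, -1.4, -0.13, 0.16, 2.72]
[-18.6, 19.2, -1.4, -0.13, 0.16, 2.72]
[-17.6, 20.1, -1.4, -0.13, 0.16, 2.72]
[-16.7, 20.9, -1.4, -0.13, 0.16, 2.72]
[-15.7, 21.7, -1.4, -0.13, 0.16, 2.72]
[-14.6, 22.4, -1.4, -0.13, 0.16, 2.72]
[-13.5, 23.1, -1.4, -0.13, 0.16, 2.72]
[-12.4, 23.7, -1.4, -0.13, 0.16, 2.72]
[-11.3, 24.3, -1.4, -0.13, 0.16, 2.72]
[-10.1, 24.8, -1.3, -0.13, 0.16, 2.72]
[-8.9, 25.2, -1.3, -0.13, 0.16, 2.72]
[-7.7, 25.6, -1.3, -0.13, 0.16, 2.72]
[-6.4, 26.0, -1.2, -0.13, 0.16, 2.72]
```

Emit:
apply_moves --pt "0 -21 16.5 -6 -0.3 0.5 2.7" --pt "0 -20.5 17.5 -6 -0.3 0.5 2.7" --pt "0 -19.5 18.5 -5 -0.3 0.4 2.7" --pt "0 -18.5 19 -4 -0.2 0.3 2.7" --pt "0 -17.5 20 -3 -0.2 0.2 2.7"

```text
time_s: 5.15
tcp_pos: [0.4839, -0.0057, 0.4351]
tcp_rot: [0.935, 0.352, -0.02, -0.014]
wrist_force: [0.3, -0.3, -8.2]
finger_gap: 0.079
```

```bash
python3 plan.py 506 -266 450 -75.4 10
```

```text
t 5.15 pos [483.9  -5.7 435.1] yaw -48.74 tilt 2.85 j6 42.6 F [ 0.3 -0.3 -8.2] gap 0.079
d [  22.1 -260.3   14.9] rv [-1.95  2.12 26.69] rows 10 need 6.9
[-15.6, 20.9, -1.9, -0.19, 0.21, 2.67]
[-14.6, 21.7, -1.9, -0.19, 0.21, 2.67]
[-13.5, 22.3, -1.9, -0.19, 0.21, 2.67]
[-12.5, 22.9, -1.9, -0.19, 0.21, 2.67]
[-11.4, 23.5, -1.8, -0.19, 0.21, 2.67]
[-10.3, 24.0, -1.8, -0.19, 0.21, 2.67]
[-9.1, 24.5, -1.7, -0.19, 0.21, 2.67]
[-8.0, 24.9, -1.7, -0.19, 0.21, 2.67]
[-6.8, 25.2, -1.6, -0.19, 0.21, 2.67]
[-5.6, 25.5, -1.6, -0.19, 0.21, 2.67]
```

Emit:
apply_moves --pt "0 -15.5 21 -4 -0.4 0.5 2.7" --pt "0 -14.5 21.5 -4 -0.4 0.5 2.7" --pt "0 -13.5 22.5 -3 -0.4 0.5 2.7" --pt "0 -12.5 23 -2 -0.4 0.5 2.7" --pt "0 -11.5 23.5 -2 -0.4 0.5 2.7"

```text
time_s: 5.57
tcp_pos: [0.4876, -0.1416, 0.4283]
tcp_rot: [0.972, 0.234, -0.01, -0.011]
wrist_force: [0.2, 0.2, -7.7]
finger_gap: 0.082
```

Emit:
apply_moves --pt "0 -10.5 23 -2 -0.4 0.5 2.6" --pt "0 -9 23 -2 -0.4 0.5 2.6" --pt "0 -8 22 -1 -0.3 0.4 2.6" --pt "0 -6 20 0 -0.3 0.3 2.4" --pt "0 0 0 0 0 0 0"

```text
time_s: 5.98
tcp_pos: [0.4851, -0.2431, 0.4114]
tcp_rot: [0.99, 0.139, -0.006, -0.008]
wrist_force: [1.4, -0.1, -7.4]
finger_gap: 0.078
```

```bash
python3 plan.py 506 -266 300 -75.4 5
```

```text
t 5.9833 pos [ 485.1 -243.1  411.4] yaw -74.07 tilt 1.22 j6 42.7 F [ 1.4 -0.1 -7.4] gap 0.078
d [  20.9  -22.9 -111.4] rv [-1.05  0.62  1.33] rows 5 need 2.9
[3.0, 6.0, 22.1, -0.21, 0.12, 0.27]
[3.0, 5.9, 22.2, -0.21, 0.12, 0.27]
[3.0, 5.8, 22.2, -0.21, 0.12, 0.27]
[2.9, 5.7, 22.2, -0.21, 0.12, 0.27]
[2.9, 5.6, 22.3, -0.21, 0.12, 0.27]
```

Emit:
apply_moves --pt "0 3 6 20 -0.2 0.1 0.3" --pt "0 3 6 22 -0.2 0.1 0.3" --pt "0 3 6 22 -0.2 0.1 0.3" --pt "0 3 6 20 0 0 0.3" --pt "0 0 0 0 0 0 0"

```text
time_s: 6.4
tcp_pos: [0.4956, -0.261, 0.3076]
tcp_rot: [0.992, 0.126, -0.014, -0.012]
wrist_force: [-1.0, 0.6, -9.1]
finger_gap: 0.082
```

```bash
python3 plan.py 506 -266 250 -75.4 5
```

```text
t 6.4 pos [ 495.6 -261.   307.6] yaw -75.55 tilt 2.07 j6 43.2 F [-1.   0.6 -9.1] gap 0.082
d [ 10.4  -5.  -57.6] rv [-1.56  1.36 -0.13] rows 5 need 1.5
[2.0, 1.8, 11.4, -0.31, 0.27, -0.03]
[2.0, 1.7, 11.5, -0.31, 0.27, -0.03]
[1.9, 1.7, 11.5, -0.31, 0.27, -0.03]
[1.9, 1.6, 11.5, -0.31, 0.27, -0.03]
[1.8, 1.6, 11.5, -0.31, 0.27, -0.03]
```

Emit:
apply_moves --pt "0 2.5 2 11 -0.3 0.3 0" --pt "0 2.5 2 11 -0.3 0.3 0" --pt "0 2 1.5 11 -0.3 0.2 0" --pt "0 1 1 8 -0.1 0.1 0" --pt "0 0 0 0 0 0 0"

```text
time_s: 6.82
tcp_pos: [0.4978, -0.2596, 0.2524]
tcp_rot: [0.992, 0.127, -0.015, -0.013]
wrist_force: [-0.4, 0.4, -9.0]
finger_gap: 0.081
```

```bash
python3 plan.py 506 -266 240 -75.4 5
python3 - <<'E'
from h import *
from cell import r
for n in("side","top"):
    c=r.capture(n);np.savez(n+"2.npz",**c); cv2.imwrite(f"pics/{n}2.png",c["color"][:,:,::-1])
a=cv2.imread("pics/side2.png")[190:390,270:470];b=cv2.imread("pics/top2.png")[150:270,310:430]
cv2.imwrite("pics/d2.png",np.hstack([cv2.resize(a,(400,400)),cv2.resize(b,(400,400),interpolation=cv2.INTER_CUBIC)]))
E
```

```text
t 6.8167 pos [ 497.8 -259.6  252.4] yaw -75.48 tilt 2.3 j6 43.4 F [-0.4  0.4 -9. ] gap 0.081
d [  8.2  -6.4 -12.4] rv [-1.72  1.52 -0.06] rows 5 need 0.4
[1.3, 1.7, 2.4, -0.34, 0.3, -0.01]
[1.3, 1.7, 2.4, -0.34, 0.3, -0.01]
[1.3, 1.7, 2.4, -0.34, 0.3, -0.01]
[1.3, 1.7, 2.4, -0.34, 0.3, -0.01]
[1.3, 1.7, 2.5, -0.34, 0.3, -0.01]
```

View pics/d2.png

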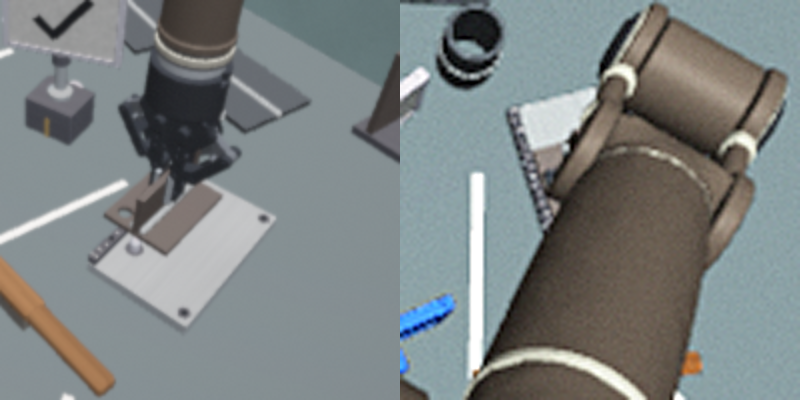

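The side view shows the coupon over the fixture, with its hole end above and behind the pin (dowel at about (135,243) in the left panel). The payload makes the arm sag by a fixed amount each row, so I'll add that as a bias to every row.

Emit:
apply_moves --pt "0 2.4 3 -1.5 -0.6 0.5 0" --pt "0 2.4 3 -1.5 -0.6 0.5 0" --pt "0 2.4 3 -1.5 -0.6 0.5 0" --pt "0 2.4 3 -1.5 -0.6 0.5 0" --pt "0 2.4 3 -1.5 -0.6 0.5 0"

```text
time_s: 7.33
tcp_pos: [0.5158, -0.2726, 0.2653]
tcp_rot: [0.992, 0.127, 0.014, 0.014]
wrist_force: [-0.7, 0.2, -8.0]
finger_gap: 0.08
```

```bash
python3 plan.py 506 -266 240 -75.4 5
```

```text
t 7.3333 pos [ 515.8 -272.6  265.3] yaw -75.46 tilt 2.3 j6 43.5 F [-0.7  0.2 -8. ] gap 0.08
d [ -9.8   6.6 -25.3] rv [ 1.79 -1.44 -0.04] rows 5 need 0.7
[-1.7, -1.9, 5.0, 0.36, -0.29, -0.01]
[-1.7, -1.9, 5.0, 0.36, -0.29, -0.01]
[-1.6, -1.9, 5.0, 0.36, -0.29, -0.01]
[-1.6, -1.8, 5.0, 0.36, -0.29, -0.01]
[-1.6, -1.8, 5.0, 0.36, -0.29, -0.01]
```

Emit:
apply_moves --pt "0 -2 -2.5 4 0.6 -0.4 0" --pt "0 -2 -2.5 4 0.6 -0.4 0" --pt "0 0 0 0 0 0 0" --pt "0 0 0 0 0 0 0" --pt "0 0 0 0 0 0 0"

```text
time_s: 7.75
tcp_pos: [0.5117, -0.2697, 0.2585]
tcp_rot: [0.992, 0.127, 0.007, 0.005]
wrist_force: [-0.8, 0.3, -8.7]
finger_gap: 0.081
```

```bash
python3 plan.py 506 -266 240 -75.4 1
```

```text
t 7.75 pos [ 511.7 -269.7  258.5] yaw -75.45 tilt 1.02 j6 43.3 F [-0.8  0.3 -8.7] gap 0.081
d [ -5.7   3.7 -18.5] rv [ 0.69 -0.76 -0.04] rows 1 need 0.5
[-4.8, -5.2, 18.4, 0.69, -0.76, -0.04]
```

Emit:
apply_moves --pt "0 0 0 0 0 0 0" --pt "0 0 0 0 0 0 0" --pt "0 0 0 0 0 0 0" --pt "0 0 0 0 0 0 0" --pt "0 0 0 0 0 0 0"

```text
time_s: 8.17
tcp_pos: [0.5112, -0.2693, 0.2577]
tcp_rot: [0.992, 0.127, 0.007, 0.005]
wrist_force: [-0.6, -0.4, -7.5]
finger_gap: 0.082
```

```bash
python3 plan.py 506 -266 240 -75.4 1
```

```text
t 8.1667 pos [ 511.2 -269.3  257.7] yaw -75.44 tilt 0.92 j6 43.3 F [-0.6 -0.4 -7.5] gap 0.082
d [ -5.2   3.3 -17.7] rv [ 0.61 -0.69 -0.04] rows 1 need 0.5
[-4.4, -4.7, 17.6, 0.61, -0.69, -0.04]
```

At rest the sag is negligible; the earlier errors were transients. From here I'll use two or three move rows and then settling rows.

Emit:
apply_moves --pt "0 -2.6 -2.8 8 0.4 -0.4 0" --pt "0 -2.6 -2.8 8 0.3 -0.4 0" --pt "0 0 0 0 0 0 0" --pt "0 0 0 0 0 0 0" --pt "0 0 0 0 0 0 0"

```text
time_s: 8.58
tcp_pos: [0.504, -0.2646, 0.2394]
tcp_rot: [0.992, 0.127, -0.002, -0.002]
wrist_force: [0.4, 0.4, -7.7]
finger_gap: 0.083
```

```bash
python3 plan.py 505 -265 232 -75.4 1
python3 - <<'E'
from h import *
from cell import r
c=r.capture("side");np.savez("side3.npz",**c)
im=c["color"][:,:,::-1][230:350,300:440]
cv2.imwrite("pics/d3.png",cv2.resize(im,(700,600),interpolation=cv2.INTER_CUBIC))
E
```

```text
t 8.5833 pos [ 504.  -264.6  239.4] yaw -75.44 tilt 0.31 j6 43.4 F [ 0.4  0.4 -7.7] gap 0.083
d [ 1.  -0.4 -7.4] rv [-0.21  0.24 -0.04] rows 1 need 0.2
[0.9, 0.6, 7.4, -0.21, 0.24, -0.04]
```

View pics/d3.png

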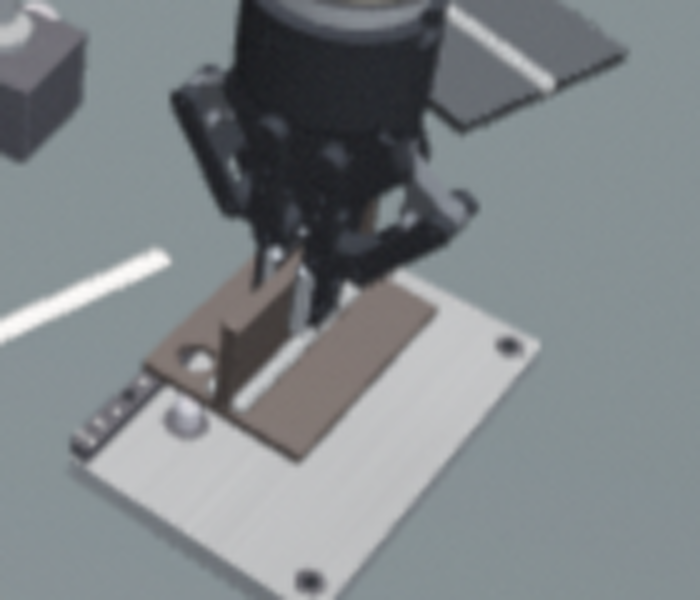

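Run:
```python
from h import *
c=load("side3.npz")
print("hole",cast(c,[(338.7,300.9)],.0520)*1000)
print("pin",cast(c,[(336.8,310.0),(336.8,311.5)],.027)*1000)
s=load("side0.npz"); im=s["color"][:,:,::-1][290:340,310:370]
cv2.imwrite("pics/p.png",cv2.resize(im,(600,500),interpolation=cv2.INTER_CUBIC))
# corners of foot bottom front: px (298,462),(148,367) top corner
print(cast(c,np.array([(300,450),(148,362),(436,305)])/5+[299.5,229.5],.0536)*1000)
```

```text
hole [[ 464.67364975 -250.1089848    52.        ]]
pin [[ 461.58585804 -250.73255851   27.        ]
 [ 458.88795718 -253.86743924   27.        ]]
[[ 465.32273676 -311.35432095   53.6       ]
 [ 445.23909747 -242.20065758   53.6       ]
 [ 568.42950088 -285.78964393   53.6       ]]
```

View pics/p.png

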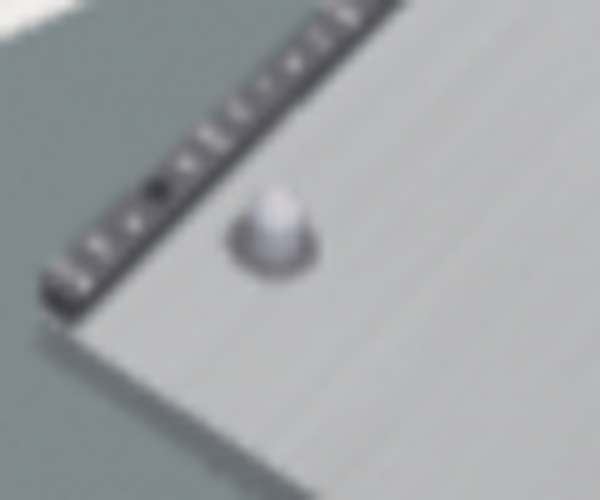

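Run:
```python
from h import *
c=load("side3.npz")
print("pin tip",cast(c,[(337.2,308.5)],.029)*1000, "pin base", cast(c,[(336.9,313.6)],.014)*1000)
print("foot centre from corners check: expected", 504,-264.6)
```

```text
pin tip [[ 463.68814897 -249.33260745   29.        ]] pin base [[ 463.72099545 -250.16628665   14.        ]]
foot centre from corners check: expected 504 -264.6
```

Hole and pin agree to within about 1 mm in xy (hole 464.7,−250.1; pin 463.7,−250). I'll lower straight down.

Emit:
apply_moves --pt "0 0 0 6 -0.1 0.1 0" --pt "0 0 0 6 -0.1 0.1 0" --pt "0 0 0 0 0 0 0" --pt "0 0 0 0 0 0 0" --pt "0 0 0 0 0 0 0"

```text
time_s: 9.05
tcp_pos: [0.5046, -0.2651, 0.2267]
tcp_rot: [0.992, 0.127, 0.001, 0.001]
wrist_force: [-0.9, 0.2, -9.2]
finger_gap: 0.083
```

```bash
python3 plan.py 503.7 -264.5 215 -75.4 1
```

```text
t 9.05 pos [ 504.6 -265.1  226.7] yaw -75.44 tilt 0.13 j6 43.4 F [-0.9  0.2 -9.2] gap 0.083
d [ -0.9   0.6 -11.7] rv [ 0.1  -0.07 -0.04] rows 1 need 0.3
[-0.7, -0.8, 11.7, 0.1, -0.07, -0.04]
```

Emit:
apply_moves --pt "0 -0.5 -0.5 4 0 0 0" --pt "0 -0.2 -0.3 4 0 0 0" --pt "0 0 0 3 0 0 0" --pt "0 0 0 0 0 0 0" --pt "0 0 0 0 0 0 0"

```text
time_s: 9.47
tcp_pos: [0.5035, -0.2644, 0.215]
tcp_rot: [0.992, 0.127, 0.0, 0.001]
wrist_force: [0.1, -0.2, -7.8]
finger_gap: 0.082
```

```bash
python3 plan.py 503.7 -264.5 206 -75.4 1
```

```text
t 9.4667 pos [ 503.5 -264.4  215. ] yaw -75.43 tilt 0.06 j6 43.4 F [ 0.1 -0.2 -7.8] gap 0.082
d [ 0.2 -0.1 -9. ] rv [ 0.06 -0.01 -0.03] rows 1 need 0.2
[0.2, 0.1, 9.0, 0.06, -0.01, -0.03]
```

The underside is at 23 mm, below the pin tip at 29 mm, with no contact force. The pin is entering the hole, so I'll continue down.

Emit:
apply_moves --pt "0 0 0 3 0 0 0" --pt "0 0 0 3 0 0 0" --pt "0 0 0 2 0 0 0" --pt "0 0 0 0 0 0 0" --pt "0 0 0 0 0 0 0"

```text
time_s: 9.88
tcp_pos: [0.5033, -0.2644, 0.206]
tcp_rot: [0.992, 0.127, -0.0, 0.0]
wrist_force: [-1.7, 1.2, -4.6]
finger_gap: 0.079
```

```bash
python3 plan.py 503.7 -264.5 205.8 -75.4 1
```

```text
t 9.8833 pos [ 503.3 -264.4  206. ] yaw -75.43 tilt 0.05 j6 43.4 F [-1.7  1.2 -4.6] gap 0.079
d [ 0.4 -0.1 -0.2] rv [ 0.04  0.01 -0.03] rows 1 need 0.0
[0.3, 0.2, 0.2, 0.04, 0.01, -0.03]
```

It has seated (z 206.0, and the wrist force fell from −7.8 to −4.6 N). I'll press down slightly and release.

Emit:
apply_moves --pt "0 0 0 1 0 0 0" --pt "0 0 0 0 0 0 0" --pt "20 0 0 0 0 0 0" --pt "50 0 0 0 0 0 0" --pt "90 0 0 0 0 0 0" --force 30

```text
time_s: 10.3
tcp_pos: [0.5067, -0.2664, 0.21]
tcp_rot: [0.992, 0.127, 0.004, 0.004]
wrist_force: [0.6, -1.0, 0.6]
finger_gap: 0.473
```

Emit:
apply_moves --pt "100 0 0 0 0 0 0" --pt "100 0 0 0 0 0 0" --pt "100 0 0 0 0 0 0" --pt "100 0 0 -10 0 0 0" --pt "100 0 0 -20 0 0 0"

```text
time_s: 10.72
tcp_pos: [0.5072, -0.2667, 0.2409]
tcp_rot: [0.992, 0.127, 0.005, 0.004]
wrist_force: [0.6, 0.4, -0.4]
finger_gap: 1.001
```

Emit:
apply_moves --pt "100 0 0 -30 0 0 0" --pt "100 0 0 -30 0 0 0" --pt "100 0 0 -30 0 0 0" --pt "100 0 0 -20 0 0 0" --pt "100 0 0 0 0 0 0"

```text
time_s: 11.13
tcp_pos: [0.5062, -0.266, 0.3615]
tcp_rot: [0.992, 0.127, 0.007, 0.006]
wrist_force: [1.5, 0.1, 0.5]
finger_gap: 0.996
```

```bash
python3 plan.py 528 -30 440 -142.6
python3 - <<'E'
from h import *
from cell import r
c=r.capture("side");np.savez("side4.npz",**c)
im=c["color"][:,:,::-1][230:350,300:440]
cv2.imwrite("pics/d4.png",cv2.resize(im,(700,600),interpolation=cv2.INTER_CUBIC))
E
```

```text
t 11.1333 pos [ 506.2 -266.   361.5] yaw -75.45 tilt 1.07 j6 43.4 F [1.5 0.1 0.5] gap 0.996
d [ 21.8 236.   78.5] rv [ 0.27 -1.1  67.15] rows 10 need 9.7
[8.1, -22.2, -8.1, 0.03, -0.11, 6.72]
[5.5, -23.0, -8.1, 0.03, -0.11, 6.72]
[2.7, -23.5, -8.1, 0.03, -0.11, 6.72]
[-0.0, -23.6, -8.0, 0.03, -0.11, 6.72]
[-2.8, -23.5, -8.0, 0.03, -0.11, 6.72]
[-5.6, -23.0, -8.0, 0.03, -0.11, 6.72]
[-8.2, -22.2, -8.0, 0.03, -0.11, 6.72]
[-10.8, -21.1, -8.0, 0.03, -0.11, 6.72]
[-13.2, -19.7, -7.9, 0.03, -0.11, 6.72]
[-15.4, -18.0, -7.9, 0.03, -0.11, 6.72]
```

View pics/d4.png

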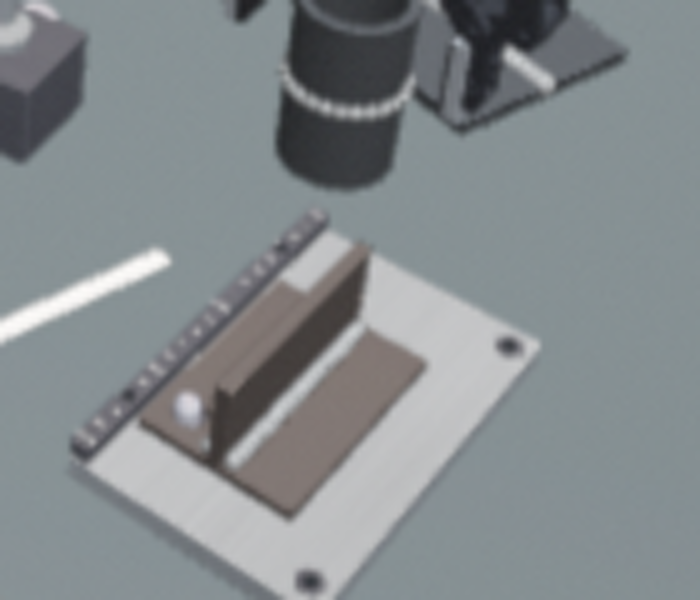

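The picture shows the coupon flat on the bed, with the pin through its hole at (187,407) and its long side along the fence. Next is the sign.

Emit:
apply_moves --pt "100 8 -20 -18 0 -0.1 6.7" --pt "100 5.5 -21 -18 0 -0.1 6.7" --pt "100 2.5 -23 -16 0 -0.1 6.7" --pt "100 0 -23 -14 0 -0.1 6.7" --pt "100 -3 -23 -10 0 -0.1 6.7"

```text
time_s: 11.6
tcp_pos: [0.5148, -0.1525, 0.4297]
tcp_rot: [0.983, -0.181, -0.003, 0.003]
wrist_force: [-0.3, -0.4, -0.4]
finger_gap: 1.002
```

```bash
python3 plan.py 528 -30 440 -142.6 5
```

```text
t 11.6 pos [ 514.8 -152.5  429.7] yaw -110.86 tilt 0.49 j6 90.0 F [-0.3 -0.4 -0.4] gap 1.002
d [ 13.2 122.5  10.3] rv [ 0.46  0.17 31.74] rows 5 need 4.6
[-6.3, -23.8, -2.2, 0.09, 0.03, 6.35]
[-8.9, -23.0, -2.2, 0.09, 0.03, 6.35]
[-11.3, -21.9, -2.1, 0.09, 0.03, 6.35]
[-13.7, -20.5, -2.1, 0.09, 0.03, 6.35]
[-15.9, -18.8, -2.1, 0.09, 0.03, 6.35]
```

Emit:
apply_moves --pt "100 -6 -24 -2 0 0 6.4" --pt "100 -9 -23 -2 0 0 6.4" --pt "100 -11 -22 -2 0 0 6.4" --pt "100 -14 -20 -2 0 0 6.3" --pt "100 -14 -17 0 0 0 5"

```text
time_s: 12.02
tcp_pos: [0.5281, -0.027, 0.4332]
tcp_rot: [0.895, -0.447, -0.005, 0.004]
wrist_force: [1.0, 1.5, 0.1]
finger_gap: 0.996
```

```bash
python3 plan.py 528 -30 400 -142.6 5
```

```text
t 12.0167 pos [528.1 -27.  433.2] yaw -143.09 tilt 0.79 j6 135.6 F [1.  1.5 0.1] gap 0.996
d [ -0.1  -3.  -33.2] rv [ 0.73  0.31 -0.49] rows 5 need 0.9
[0.5, 0.3, 6.7, 0.15, 0.06, -0.1]
[0.5, 0.3, 6.7, 0.15, 0.06, -0.1]
[0.5, 0.3, 6.7, 0.15, 0.06, -0.1]
[0.5, 0.3, 6.7, 0.15, 0.06, -0.1]
[0.5, 0.4, 6.7, 0.15, 0.06, -0.1]
```

Emit:
apply_moves --pt "100 0 0 12 0.2 0.1 0" --pt "100 0 0 10 0.2 0.1 0" --pt "100 0 0 6 0.2 0 0" --pt "100 0 0 0 0 0 0" --pt "100 0 0 0 0 0 0"

```text
time_s: 12.43
tcp_pos: [0.5259, -0.0225, 0.3976]
tcp_rot: [0.895, -0.446, -0.006, 0.001]
wrist_force: [0.1, -0.4, -0.3]
finger_gap: 0.999
```

```bash
python3 plan.py 528 -30 353 -142.6 5
python3 - <<'E'
from h import *
from cell import r
c=r.capture("top")
t0=load("top0.npz")
a=t0["color"][...,::-1];im=c["color"][...,::-1]
cv2.imwrite("pics/e1.png",cv2.resize(im[130:270,170:430],None,fx=3,fy=3,interpolation=cv2.INTER_CUBIC))
E
```

```text
t 12.4333 pos [525.9 -22.5 397.6] yaw -142.92 tilt 0.75 j6 135.6 F [ 0.1 -0.4 -0.3] gap 0.999
d [  2.1  -7.5 -44.6] rv [ 0.45  0.61 -0.32] rows 5 need 1.2
[1.6, 0.5, 8.9, 0.09, 0.12, -0.06]
[1.5, 0.5, 8.9, 0.09, 0.12, -0.06]
[1.5, 0.5, 8.9, 0.09, 0.12, -0.06]
[1.5, 0.5, 8.9, 0.09, 0.12, -0.06]
[1.5, 0.6, 8.9, 0.09, 0.12, -0.06]
```

View pics/e1.png

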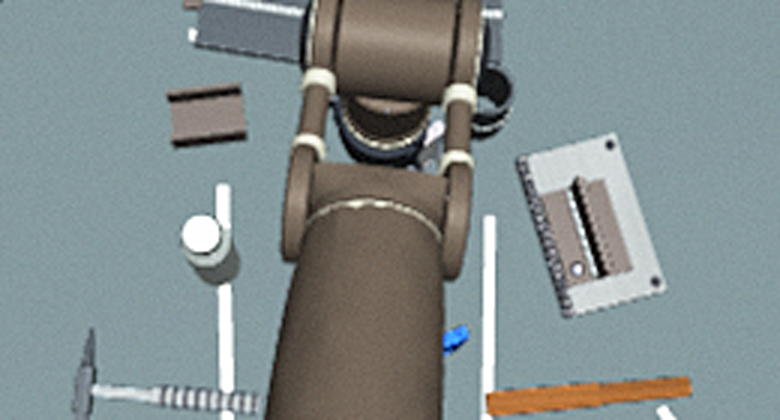

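The top view also shows the coupon seated, with the pin in its hole at (576,268) in the crop. I'll descend onto the board.

Emit:
apply_moves --pt "100 3 1 14 0.1 0.2 0" --pt "100 3 1 14 0.1 0.2 0" --pt "100 2 0.5 13 0.1 0.1 0" --pt "100 0 0 0 0 0 0" --pt "100 0 0 0 0 0 0"

```text
time_s: 12.9
tcp_pos: [0.5296, -0.0341, 0.3577]
tcp_rot: [0.894, -0.448, 0.001, 0.0]
wrist_force: [-0.1, -0.4, -0.1]
finger_gap: 0.998
```

```bash
python3 plan.py 528 -30 353 -142.6 1
python3 - <<'E'
from h import *
from cell import r
c=r.capture("side")
cv2.imwrite("pics/e2.png",cv2.resize(c["color"][130:270,210:400,::-1],None,fx=4,fy=4,interpolation=cv2.INTER_CUBIC))
E
```

```text
t 12.9 pos [529.6 -34.1 357.7] yaw -143.19 tilt 0.12 j6 134.9 F [-0.1 -0.4 -0.1] gap 0.998
d [-1.6  4.1 -4.7] rv [-0.02 -0.11 -0.59] rows 1 need 0.2
[-4.2, -1.2, 4.7, -0.02, -0.11, -0.59]
```

View pics/e2.png

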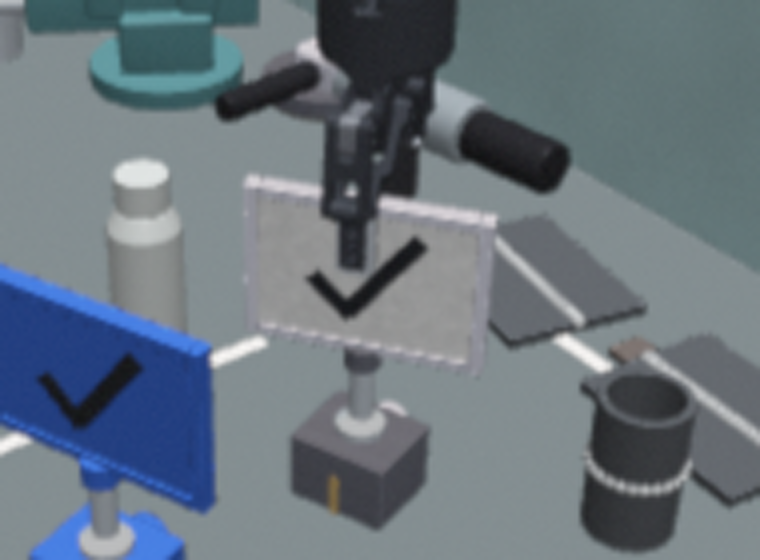

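The fingers straddle the board near its middle at about (360,240), and the knob is just visible behind the post. I'll correct by a few mm and close.

Emit:
apply_moves --pt "100 -2.2 -0.6 2.5 0 0 -0.3" --pt "100 -2.2 -0.6 2.5 0 0 -0.3" --pt "100 0 0 0 0 0 0" --pt "60 0 0 0 0 0 0" --pt "30 0 0 0 0 0 0" --force 25

```text
time_s: 13.37
tcp_pos: [0.5287, -0.0297, 0.3557]
tcp_rot: [0.897, -0.443, 0.003, -0.001]
wrist_force: [0.1, 0.0, 0.1]
finger_gap: 0.749
```

Emit:
apply_moves --pt "0 0 0 0 0 0 0" --pt "0 0 0 0 0 0 0" --pt "0 0 0 0 0 0 0" --pt "0 0 0 0 0 0 0" --pt "0 0 0 0 0 0 0"

```text
time_s: 13.78
tcp_pos: [0.5288, -0.0296, 0.3567]
tcp_rot: [0.897, -0.442, 0.004, -0.0]
wrist_force: [-1.2, -0.9, 0.5]
finger_gap: 0.135
```

```bash
python3 plan.py 528 -30 353 -142.6 1; python3 -c "
from cell import r;s=r.sense();print(s['wrist_torque'])"
```

```text
t 13.7833 pos [528.8 -29.6 356.7] yaw -142.49 tilt 0.45 j6 134.7 F [-1.2 -0.9  0.5] gap 0.135
d [-0.8 -0.4 -3.7] rv [-0.22 -0.39  0.11] rows 1 need 0.1
[-0.2, 0.9, 3.7, -0.22, -0.39, 0.11]
[-0.06784435  0.13247622  0.06890573]
```

Gripped (opening about 11.5 mm on the 12 mm board). I'll turn anticlockwise by about 165°, until the tool yaw reaches about 22.6°.

Emit:
apply_moves --pt "0 0 0 0 0 0 -4" --pt "0 0 0 0 0 0 -6.5" --pt "0 0 0 0 0 0 -6.5" --pt "0 0 0 0 0 0 -6.5" --pt "0 0 0 0 0 0 -6.5"

```text
time_s: 14.2
tcp_pos: [0.5295, -0.0286, 0.3567]
tcp_rot: [0.983, -0.186, 0.005, -0.002]
wrist_force: [1.2, 1.0, 0.7]
finger_gap: 0.139
```

```bash
python3 plan.py 528.5 -30 356 22.6 1
```

```text
t 14.2 pos [529.5 -28.6 356.7] yaw -111.39 tilt 0.61 j6 103.5 F [1.2 1.  0.7] gap 0.139
d [-1.  -1.4 -0.7] rv [   0.47   -0.62 -133.99] rows 1 need 19.4
[-0.4, 1.7, 0.7, 0.47, -0.62, -133.99]
```

Emit:
apply_moves --pt "0 0 0.5 0 0 0 -6.5" --pt "0 0 0.5 0 0 0 -6.5" --pt "0 0 0 0 0 0 -6.5" --pt "0 0 0 0 0 0 -6.5" --pt "0 0 0 0 0 0 -6.5"

```text
time_s: 14.62
tcp_pos: [0.5296, -0.0274, 0.3568]
tcp_rot: [0.994, 0.11, 0.006, -0.004]
wrist_force: [-0.3, 1.6, 1.0]
finger_gap: 0.137
```

Emit:
apply_moves --pt "0 0 0 0 0 0 -6.5" --pt "0 0 0 0 0 0 -6.5" --pt "0 0 0 0 0 0 -6.5" --pt "0 0 0 0 0 0 -6.5" --pt "0 0 0 0 0 0 -6.5"

```text
time_s: 15.03
tcp_pos: [0.529, -0.0261, 0.3567]
tcp_rot: [0.918, 0.396, 0.006, -0.005]
wrist_force: [-0.2, 0.8, 1.8]
finger_gap: 0.141
```

```bash
python3 plan.py 528.5 -30 356 22.6 1
```

```text
t 15.0333 pos [529.  -26.1 356.7] yaw -43.35 tilt 0.92 j6 35.1 F [-0.2  0.8  1.8] gap 0.141
d [-0.5 -3.9 -0.7] rv [  0.33  -0.91 -65.95] rows 1 need 9.6
[-3.2, 2.4, 0.7, 0.33, -0.91, -65.95]
```

Emit:
apply_moves --pt "0 -0.6 0.5 0 0.1 -0.2 -6.5" --pt "0 -0.6 0.5 0 0 -0.2 -6.5" --pt "0 -0.6 0.5 0 0 -0.2 -6.5" --pt "0 0 0 0 0 0 -6.5" --pt "0 0 0 0 0 0 -6.5"

```text
time_s: 15.45
tcp_pos: [0.5284, -0.0253, 0.3567]
tcp_rot: [0.762, 0.647, 0.004, -0.007]
wrist_force: [-1.1, -1.3, 1.2]
finger_gap: 0.139
```

Emit:
apply_moves --pt "0 0 0 0 0 0 -6.5" --pt "0 0 0 0 0 0 -6.5" --pt "0 0 0 0 0 0 -6" --pt "0 0 0 0 0 0 -4" --pt "0 0 0 0 0 0 0"

```text
time_s: 15.87
tcp_pos: [0.5274, -0.0253, 0.3567]
tcp_rot: [0.609, 0.793, 0.004, -0.008]
wrist_force: [-1.1, 0.8, -0.4]
finger_gap: 0.137
```

```bash
python3 plan.py 528.5 -30 356 22.6 1
```

```text
t 15.8667 pos [527.4 -25.3 356.7] yaw 15.0 tilt 0.97 j6 -23.2 F [-1.1  0.8 -0.4] gap 0.137
d [ 1.1 -4.7 -0.7] rv [-0.1  -0.97 -7.6 ] rows 1 need 1.1
[-4.8, -0.1, 0.7, -0.1, -0.97, -7.6]
```

Emit:
apply_moves --pt "0 0 0 0 0 0 -4.5" --pt "0 0 0 0 0 0 -3.2" --pt "0 0 0 0 0 0 0" --pt "0 0 0 0 0 0 0" --pt "0 0 0 0 0 0 0"

```text
time_s: 16.28
tcp_pos: [0.5271, -0.0254, 0.3567]
tcp_rot: [0.556, 0.831, 0.004, -0.008]
wrist_force: [-0.8, 0.1, 0.6]
finger_gap: 0.136
```

```bash
python3 plan.py 528.5 -30 356 22.6 1
python3 - <<'E'
from h import *
from cell import r
c=r.capture("side")
cv2.imwrite("pics/e3.png",cv2.resize(c["color"][130:270,210:400,::-1],None,fx=4,fy=4,interpolation=cv2.INTER_CUBIC))
E
```

```text
t 16.2833 pos [527.1 -25.4 356.7] yaw 22.45 tilt 0.99 j6 -30.6 F [-0.8  0.1  0.6] gap 0.136
d [ 1.4 -4.6 -0.7] rv [-0.12 -0.98 -0.15] rows 1 need 0.1
[-4.8, -0.4, 0.6, -0.12, -0.98, -0.15]
```

View pics/e3.png

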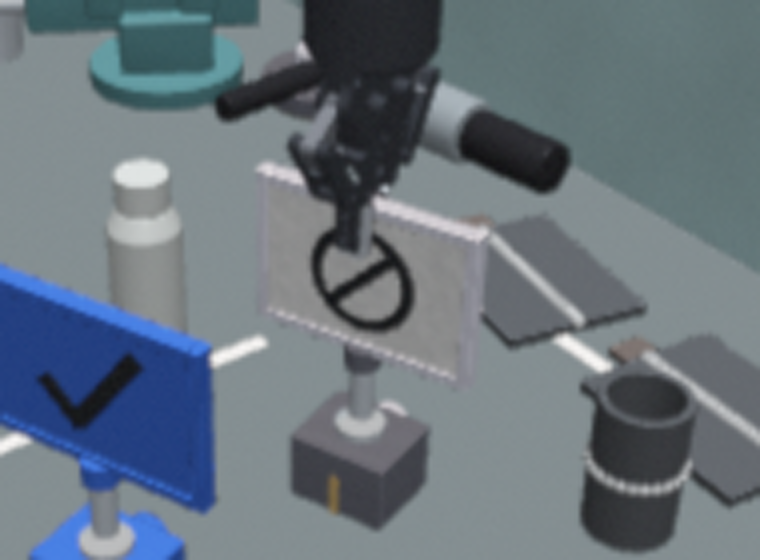

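The ring-and-bar face now looks back (centre about (362,280) in the crop), so the tick faces front. I'll open and withdraw.

Emit:
apply_moves --pt "20 0 0 0 0 0 0" --pt "50 0 0 0 0 0 0" --pt "100 0 0 0 0 0 0" --pt "100 0 0 0 0 0 0" --pt "100 0 0 0 0 0 0"

```text
time_s: 16.75
tcp_pos: [0.5274, -0.0253, 0.3566]
tcp_rot: [0.557, 0.83, 0.005, -0.007]
wrist_force: [0.3, 1.0, -0.8]
finger_gap: 0.757
```

Emit:
apply_moves --pt "100 0 0 0 0 0 0" --pt "100 0 0 0 0 0 0" --pt "100 0 0 -10 0 0 0" --pt "100 0 0 -20 0 0 0" --pt "100 0 0 -30 0 0 0"

```text
time_s: 17.17
tcp_pos: [0.5251, -0.0259, 0.4116]
tcp_rot: [0.558, 0.83, 0.001, -0.015]
wrist_force: [-0.0, 0.6, -0.3]
finger_gap: 1.0
```

Emit:
apply_moves --pt "100 0 0 -30 0 0 0" --pt "100 0 0 -20 0 0 0" --pt "100 -20 30 0 0 0 0" --pt "100 -20 30 0 0 0 0" --pt "100 -20 30 0 0 0 0"

```text
time_s: 17.58
tcp_pos: [0.631, -0.0475, 0.4764]
tcp_rot: [0.557, 0.83, 0.004, -0.009]
wrist_force: [1.0, -0.5, -0.2]
finger_gap: 1.001
```

```bash
python3 plan.py 300 250 440 22.6 10
```

```text
t 17.5833 pos [631.  -47.5 476.4] yaw 22.28 tilt 1.1 j6 -30.9 F [ 1.  -0.5 -0.2] gap 1.001
d [-331.   297.5  -36.4] rv [-0.14 -1.09 -0.32] rows 10 need 11.2
[40.0, -19.3, 4.4, -0.01, -0.11, -0.03]
[40.0, -19.3, 4.4, -0.01, -0.11, -0.03]
[40.0, -19.3, 4.3, -0.01, -0.11, -0.03]
[40.1, -19.3, 4.2, -0.01, -0.11, -0.03]
[40.1, -19.3, 4.1, -0.01, -0.11, -0.03]
[40.1, -19.2, 4.0, -0.01, -0.11, -0.03]
[40.1, -19.2, 4.0, -0.01, -0.11, -0.03]
[40.1, -19.2, 3.9, -0.01, -0.11, -0.03]
[40.1, -19.2, 3.8, -0.01, -0.11, -0.03]
[40.2, -19.1, 3.7, -0.01, -0.11, -0.03]
```

Emit:
apply_moves --pt "100 30 -15 0 0 0 0" --pt "100 34 -16 0 0 0 0" --pt "100 34 -16 0 0 0 0" --pt "100 34 -16 0 0 0 0" --pt "100 34 -16 0 0 0 0"

```text
time_s: 18.0
tcp_pos: [0.5097, 0.0727, 0.4679]
tcp_rot: [0.562, 0.827, 0.001, -0.012]
wrist_force: [-0.0, 0.5, 0.3]
finger_gap: 1.003
```

Emit:
apply_moves --pt "100 34 -16 0 0 0 0" --pt "100 34 -16 0 0 0 0" --pt "100 30 -14 0 0 0 0" --pt "100 15 -7 0 0 0 0" --pt "100 0 0 0 0 0 0"

```text
time_s: 18.42
tcp_pos: [0.4096, 0.1645, 0.4742]
tcp_rot: [0.561, 0.828, 0.002, -0.013]
wrist_force: [1.1, -0.8, -0.1]
finger_gap: 1.002
```

Run:
```python
from h import *
from cell import r
for n in("top","side"):
    c=r.capture(n);np.savez(n+"9.npz",**c);cv2.imwrite(f"pics/{n}9.png",c["color"][...,::-1])
```

```text
(no output)
```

View pics/top9.png

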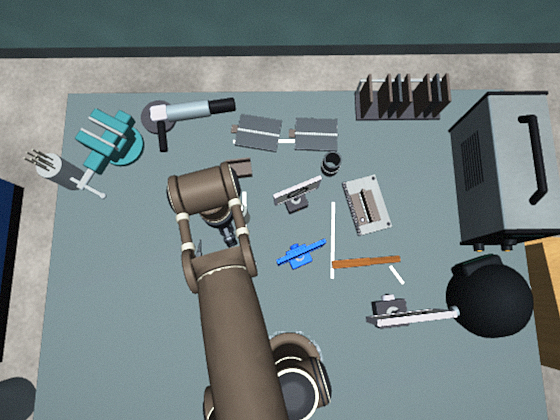

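The view of the sign and coupon is clear. I'll measure both.

Run:
```python
from h import *
t=load("top9.npz");z=cloud(t)[...,2]
def rect(m,b,zz,lab):
    o=np.zeros(z.shape,np.uint8);o[b[2]:b[3],b[0]:b[1]]=m[b[2]:b[3],b[0]:b[1]]
    cs,_=cv2.findContours(o,cv2.RETR_EXTERNAL,cv2.CHAIN_APPROX_NONE);c=max(cs,key=cv2.contourArea)[:,0]
    w=cast(t,c,zz)[:,:2];R=cv2.minAreaRect((w*1000).astype(np.float32));B=cv2.boxPoints(R)
    L=max([B[1]-B[0],B[2]-B[1]],key=np.linalg.norm)
    print(lab,np.round(R[0],1),np.round(R[1],1),"long axis",round(float(np.degrees(np.arctan2(L[1],L[0]))%180),1))
rect(z>.2,(265,328,160,215),.217,"sign")
rect((z>.045)&(z<.075),(340,392,170,235),.065,"web")
rect((z>.04)&(z<.06),(270,325,180,220),.05,"stand")
m=(z>.016)&(z<.026);s=z[195:225,366:374];print("foot z",np.median(z[190:220,356:360]),np.percentile(z[180:230,350:385],95), "web expect 506,-266 @14.7")
a=cv2.resize(t["color"][160:250,330:420,::-1],(400,400),interpolation=cv2.INTER_CUBIC);b=cv2.resize(t["color"][160:220,265:325,::-1],(400,400),interpolation=cv2.INTER_CUBIC)
cv2.imwrite("pics/f.png",np.hstack([a,b]))
```

```text
sign [528.6 -29.7] [ 16.6 149.7] long axis 112.5
web [ 507.4 -265. ] [111.1  13.8] long axis 14.6
stand [518.1 -34.7] [38.3 69.9] long axis 111.8
foot z 0.021526982968308017 0.06272748059986794 web expect 506,-266 @14.7
```

View pics/f.png

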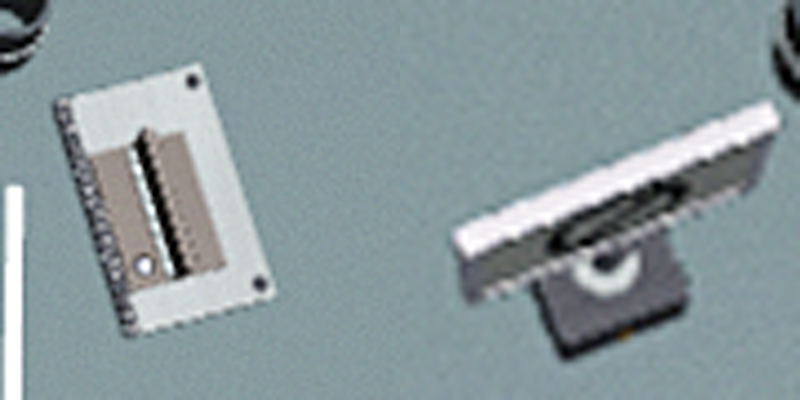

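View pics/side9.png

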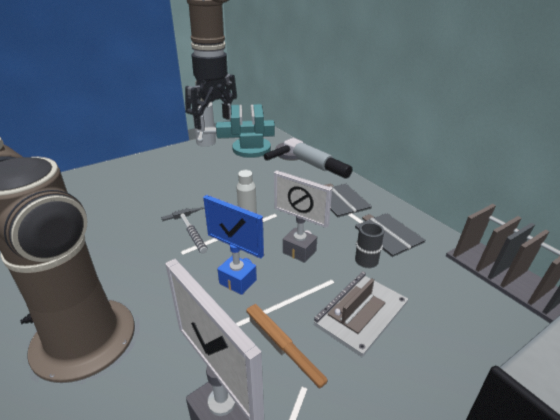

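The board's long axis (112.5°) and the stand's 70 mm edge (111.8°) agree to within 1°. The coupon's web reads (507,−265) at 14.6°, against a seat of (506,−266) at 14.7°. The foot top is at about 21 mm, as expected for flat on the bed. The pin is in the hole, the bystanders look unmoved, and the gripper is in free air, so I'm handing in.

```bash
python3 -c "
from cell import r
s=r.sense();print(s['time_s'],s['wrist_force'],s['joint_velocities']);r.sign_off()"
```

```text
18.5167 [-0.31546934  0.30770841  0.01036165] [-0.03227639  0.02814676 -0.0162546  -0.0091191  -0.0125979  -0.0014662 ]
the job is handed in; nothing more can be done
```

I set the coupon on the fixture with the pin through its hole and let it go. Then I turned the small dark stand's sign about 165° anticlockwise, from roughly 15° off its hold position, so the tick faces the front. I handed the job in at about 18.5 s; `sign_off` reported no verdict.

My last checks, from the top camera with the arm clear:

| Check | Measured | Expected |
|---|---|---|
| Coupon centre (mm) | 507.4, −265.0 | 506.3, −266.4 |
| Coupon angle | 14.6° | 14.7° |
| Top of coupon foot | about 21.5 mm | 20 mm |
| Sign board angle | 112.5° | 111.8° (stand edge) |

- **Coupon:** it dropped straight over the pin, so no nudging was needed. The 1.5 mm of extra foot height matches the bare bed's reading 1.3 mm high.
- **Sign:** the measured stand edge varied by about 1° between pictures, well inside the 0.2 rad (11°) limit. The side view shows the ring-and-bar face at the rear.
- **Other objects:** those in view looked unmoved, but I checked them only by eye. In the last top view the arm covered the spray can and hammer, though both show in place in the side view.
- **Disagreements:** my first pin and hole readings were both 2–3 mm off the model in y, by nearly the same amount, so it cancelled for the placement. The TCP also drifted about 4 mm off the pivot while turning the sign, with only 1–2 N at the wrist. No check failed.

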